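# Clamp a battery case and hold its lid above it, ready for sealing

## Robot

A 7-joint arm with a two-finger parallel gripper is mounted at the origin on the work surface. World frame = base frame: x ahead of the robot, y to its left, z up, the work surface at z = 0. Lengths are in m, angles in rad, forces in N, time in s.
With the tool pointing down it reaches from about 0.4 to 0.9 m from the base axis. Payload 5.6 kg.
Tool frame: the origin (TCP) lies midway between the tips of the shut fingers; the grasp point (between the pads) lies 19 mm behind it; z points along the fingers, y is the line along which they close (so a half turn about z gives the same grasp; the last joint's range is limited). The gripper opens to 92 mm and grips with 3 to 60 N. Pads are 20 mm wide; open, the fingers measure 128 mm over their backs; the gripper's body (75 mm by 189 mm) begins 69 mm behind the grasp point.
Start: joints at [1.112, 0.468, -0.012, 1.603, 0.006, 1.071, -0.056], TCP at [0.263, -0.595, 0.215] pointing down, gripper open.
Joint ranges: [-2.53, 2.53], [-0.31, 2.02], [-1.57, 1.55], [0.28, 2.44], [-1.29, 4.43], [0.15, 1.84], [-2.92, 2.92]. Speed limits (rad/s): [2.57, 2.57, 3.14, 3.14, 3.14, 3.14, 3.14].

## Interface

Orientations are given as a 3x3 rotation matrix whose columns are the frame's x, y, z axes.
In Python, from station import env, effector, solver, viewer, workorder, search_frame, tip_of gives the robot as it stands. Calls block until the motion is done:
- env.reach(position, orientation): joint-space move of the TCP to a pose.
- env.movel(position, frame=None, rate=0.15): straight line of the TCP; frame=None keeps the orientation; rate is the mean speed in m/s.
- env.goto_joints(angles): joint-space move.
- effector.release() and effector.grasp(squeeze=None): open the fingers fully, or close them until they stop; squeeze is the grip in N (None keeps the last).
- env.pause(seconds).
- solver.inverse_kinematics(position, orientation): joint angles nearest the present ones, or None.
- env.sense(): the state.
- viewer.read_camera(name): name is "scene" or "top"; returns (picture, depth): 480x640x3 uint8, red, green, blue; 480x640 float32, m along the optical axis (not along the pixel's ray), 0 where there is no reading.
- viewer.camera_info(name): a dict with "intrinsics" (3x3 intrinsics, pixels), "eye" and "rotation" of the camera in the world. Camera axes: x right, y up, looking along -z (the intrinsics and any distortion apply to the point x, -y, -z); pixel columns grow to the right and rows downward; lengths in m; the calibration is good to about 2 mm. A picture is of the moment at which its call begins. camera_info takes no time and is no camera call.
A pose or a line that the arm cannot do raises env.PlanningError and nothing moves.
- workorder.finish_job(): hands the job in; it is judged then, once.
Trained networks look in the newest picture that a camera, given by its name, has taken for a name from the list of things; names that differ only in an ending like _2 or _b are one class to them, and where a whole thing is asked for, a point or a joint stands for the part that bears it (a point fixed in the world has none). Each returns a list of dicts, best first, with "score" (0 to 1); they miss things now and then, are a little off and sometimes report something else, mostly with a low value. They report only what shows in the picture. A call takes as long as a camera call. They do not tell look-alikes from the thing itself.
- search_frame(camera, name): "at" ([x, y, z] in m, in world coordinates, good to about 4 mm: the middle of the surface that is visible of it).
- tip_of(camera, name): "at" ([x, y, z] in m, in world coordinates, good to about 4 mm: a listed point, or the origin of a listed thing).
The state is a dict: "t": time; "joint_positions": joint angles; "joint_velocities": joint speeds; "tau": joint torques, N m; "ee_pos": TCP position; "tcp_rot": TCP orientation; "wrist_force": force on the tool from outside, world axes, zero at the start; "moment": the same for the moment, N m; "gripper_width": finger opening in m; "grasp_force": force on a finger pad.
Only numpy, scipy, OpenCV 4.12 (cv2) and the standard library are available. Lean on these libraries where they do the work, as an engineer would, in place of code of your own. Each camera call takes 0.05 s, during which the arm holds its last target. There are 200 camera calls.

## Task

First swing the red-handled clamp lever on the nest fully down shut, so that the open battery case is locked in its nest. Then pick up the battery lid from the white tray, carry it over the finished batteries without disturbing them or the blue cup, and finish still holding it level about a centimetre above the case, squarely lined up with it, the lid's red terminal over the case's red post. The lid must never touch the case, and you do not put it down or let go.

Things in the scene. Friction and masses are not known exactly. Their poses are not given: they have to be found in the camera images.
- clamp (a joint): angle of the clamp lever in rad: 0 = fully shut (lever level, against its stop), about 1.57 = upright, 1.8 = furthest open. It turns about the nest's x axis at clamp_hinge; it has a light friction (about 1.5 N at the handle) and stays where it is left. It moves a small brass jaw that bears on the case.
- clamp_hinge (a point): point on the lever's hinge axis, between two green plates: 115 mm towards -x and 45 mm towards -y of the nest's origin, 50 mm above the bench. Axes parallel to the nest's; the hinge axis is its x. At angle a the handle's centre lies 95*cos(a) mm along y and 95*sin(a) mm along z from here.
- clamp_grip (a point): centre of the lever's handle, a red cross cylinder 18 mm in diameter and 28 mm long along the nest's x (hinge) axis, at the end of a 12 mm wide, 8 mm thick steel bar, 95 mm from the hinge axis. Its ends are free: pinched across the 28 mm from above, it turns between the fingers. 50 mm above the bench when shut.
- nest: clamping nest bolted to the bench (fixed): blue base plate 250 x 122 x 12 mm with an aluminium pocket, rails up to 32 mm above the bench, clamp lever at its -x end. Origin on the bench under the pocket's centre; x along the pocket's length away from the lever, z up. The base plate reaches from x = -155 to +95 mm.
- case: open black battery case 134 x 67 x 58 mm (x, y, z), walls 3 mm, six cells with grey plates; 0.8 kg, standing loose in the nest's pocket with 1 to 2 mm of play, its axes along the nest's. Origin at the centre of its underside, 12 mm above the bench; its red post stands inside, 53 mm from the centre towards +x, the steel one towards -x; both end below the rim.
- case_rim (a point): centre of the case's open mouth, level with its rim, 58 mm above the case's underside (70 mm above the bench); axes as the case's
- lid: black battery lid: flat plate 134 x 67 x 12 mm (x, y, z) with a grey vent cover 76 x 26 x 18 mm (x, y, z) centred on top, so 30 mm high in all; about 0.12 kg. Grip it from above across the cover's 26 mm. Red terminal on top at +54 mm x, white one at -54 mm x, each 16 x 20 x 5 mm with a brass tab to 13 mm above the plate. Origin at the centre of its flat underside. Lies in the white tray.
- lid_red (a point): the lid's red terminal: 54 mm from the lid's origin along +x, 17 mm above the underside
- tray: white tray (fixed), 240 x 150 mm, 14 mm high, walls and floor 4 mm; origin at the centre of its underside on the bench, x along its length. It and the nest stand on either side of the finished batteries; which is left and which right varies.
- battery_a: finished black battery 151 x 65 x 94 mm (x, y, z), 100 mm over its terminals, 2 kg, bystander standing between tray and nest; origin at the centre of its underside
- battery_b: a second finished battery like battery_a, further from the robot; same size
- cup: blue plastic cup, 64 mm across and 60 mm high, bystander beyond the batteries; origin at the centre of its underside
Mind the look-alikes: they are no part of the job. What is shaped like the lid but green is not meant. Leave any pink look-alike of the battery_b alone.

How it is judged:
By the outcome, as a careful person would: the job done as asked, in the order asked, and still so for the second after the job is handed in, while the arm keeps its last pose, push and grip.
It also fails if it takes over 58 s, if anything falls off the work surface, if the arm or the gripper's body presses on something with over 40 N, if the wrist force passes 120 N, or if a joint passes its speed limit or range.

## Working session

There is one attempt and no reset: what is moved stays moved. The work goes in short steps, each a Python script; the robot and the scene stay as the last script left them, time stands still between calls to the robot, and variables do not carry over. Pictures are saved under pics/ and viewed, at most 10 in all, crops included, and the job is handed in when it is done.

```bash
ls; mkdir -p pics; cat > h.py <<'E'
import numpy as np, cv2
from station import env, effector, solver, viewer, workorder, search_frame, tip_of
def snap(cam,fn):
    p,d=viewer.read_camera(cam); cv2.imwrite('pics/'+fn+'.png',p[:,:,::-1]); np.savez('pics/'+fn,p=p,d=d); return p,d
def pts(cam,d):
    i=viewer.camera_info(cam);K=np.array(i['intrinsics']);v,u=np.mgrid[:480,:640]
    c=np.stack([(u-K[0,2])/K[0,0]*d,-(v-K[1,2])/K[1,1]*d,-d],-1)
    return c@np.array(i['rotation']).T+np.array(i['eye'])
def pix(cam,P):
    i=viewer.camera_info(cam);K=np.array(i['intrinsics']);c=(np.array(P)-np.array(i['eye']))@np.array(i['rotation'])
    return (K[0,0]*c[0]/-c[2]+K[0,2],K[1,1]*-c[1]/-c[2]+K[1,2])
def down(a): # closing line (tool y) at world angle a
    y=np.array([np.cos(a),np.sin(a),0]);z=np.array([0,0,-1.]);return np.stack([np.cross(y,z),y,z],1)
E
python3 - <<'E'
from h import *
for c in('top','scene'):
    snap(c,c+'0'); i=viewer.camera_info(c); print(c,{k:(np.round(v,3).tolist() if not isinstance(v,str) else v) for k,v in i.items()})
    for n in('nest','case_rim','clamp_grip','clamp_hinge','lid','lid_red','tray','battery_a','cup'):
        print(n,[(np.round(r['at'],3).tolist(),round(r['score'],2),np.round(pix(c,r['at'])).tolist()) for r in tip_of(c,n)[:4]])
s=env.sense();print(s['t'],s['ee_pos'],s['tcp_rot'],s['wrist_force'])
E
```

```text
pics
top {'intrinsics': [[586.393, 0.0, 321.248], [0.0, 586.393, 237.601], [0.0, 0.0, 1.0]], 'eye': [0.235, 0.012, 1.565], 'rotation': [[0.075, 0.975, -0.207], [-0.997, 0.075, -0.009], [0.007, 0.207, 0.978]]}
nest [([0.544, -0.261, 0.002], 0.76, [427.0, 253.0]), ([0.612, -0.032, 0.001], 0.18, [344.0, 223.0])]
case_rim [([0.541, -0.267, 0.067], 0.92, [433.0, 250.0])]
clamp_grip [([0.425, -0.286, 0.145], 0.49, [445.0, 291.0]), ([0.582, 0.261, 0.0], 0.42, [236.0, 225.0])]
clamp_hinge [([0.421, -0.298, 0.048], 0.68, [442.0, 298.0])]
lid [([0.343, 0.371, -0.002], 0.93, [186.0, 310.0]), ([0.604, 0.49, 0.001], 0.86, [154.0, 211.0]), ([0.424, -0.285, 0.146], 0.73, [445.0, 292.0]), ([0.6, 0.278, 0.004], 0.61, [231.0, 218.0])]
lid_red [([0.651, 0.287, 0.024], 0.85, [228.0, 198.0]), ([0.562, 0.519, 0.02], 0.71, [140.0, 224.0]), ([0.348, 0.318, 0.017], 0.57, [205.0, 309.0])]
tray [([0.583, 0.263, -0.0], 0.96, [236.0, 225.0])]
battery_a [([0.711, -0.447, 0.003], 0.87, [496.0, 199.0]), ([0.612, -0.033, 0.0], 0.69, [344.0, 223.0])]
cup [([0.747, 0.046, 0.0], 0.86, [319.0, 174.0])]
scene {'intrinsic
[... 459 characters left out ...]
.0, 215.0]), ([0.598, 0.276, 0.002], 0.72, [398.0, 239.0]), ([0.342, 0.377, 0.004], 0.65, [372.0, 184.0])]
lid_red [([0.558, 0.521, 0.013], 0.96, [449.0, 200.0]), ([0.35, 0.315, 0.018], 0.74, [359.0, 188.0])]
tray [([0.583, 0.262, -0.002], 0.88, [391.0, 238.0])]
battery_a [([0.407, -0.036, -0.002], 0.87, [275.0, 242.0]), ([0.708, -0.45, 0.004], 0.83, [177.0, 389.0]), ([0.607, -0.033, 0.005], 0.66, [312.0, 282.0])]
cup [([0.746, 0.047, 0.002], 0.59, [367.0, 304.0])]
1.0 [ 0.2624729  -0.59464895  0.21460023] [[ 9.14839062e-01  4.03818636e-01 -2.69179926e-05]
 [ 4.03818635e-01 -9.14839062e-01 -2.41434430e-05]
 [-3.43752033e-05  1.12173777e-05 -9.99999999e-01]] [0.45101609 0.36484902 0.35148607]
```

View pics/top0.png

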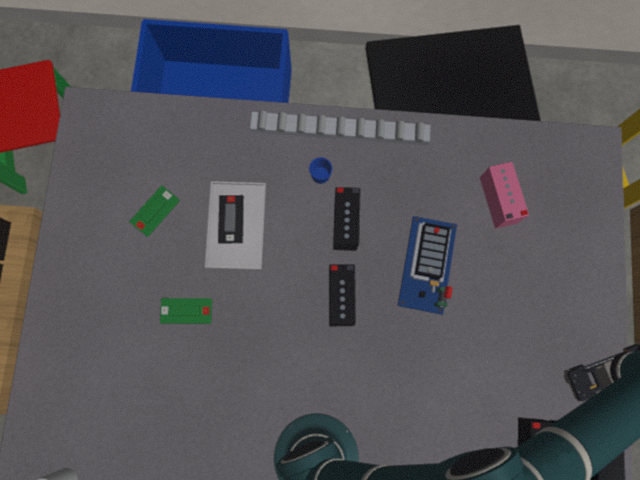

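View pics/scene0.png

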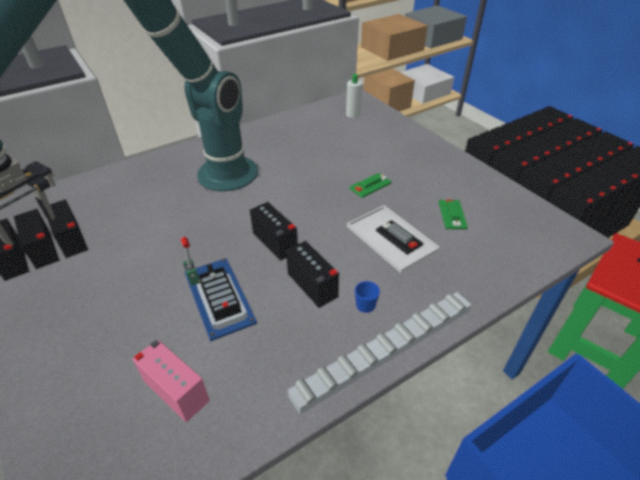

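The top view shows the lid, black, in the white tray at (231,218) with its red terminal on the far side at (231,199). The lid look-alikes are green, at (155,211) and (186,311), and the pink block at (504,195) is a battery look-alike. The nest and case are at (430,250), the red post is on the far side at (435,230), and the upright red lever handle is at (447,292). I choose the black lid in the tray.

```bash
cat >> h.py <<'E'
def rect(P):
    (c,s,a)=cv2.minAreaRect((P[:,:2]*1000).astype(np.float32))
    b=cv2.boxPoints((c,s,a));e=max([b[1]-b[0],b[2]-b[1]],key=np.linalg.norm);e=e*np.sign(e[0])
    return np.round(c,1),np.round(sorted(s),1),round(float(np.arctan2(e[1],e[0])),4)
def med(m):
    m=m.astype(np.uint8);n,l,st,_=cv2.connectedComponentsWithStats(m);return l==1+np.argmax(st[1:,4])
E
python3 - <<'E'
from h import *
z=np.load('pics/top0.npz');p,d=z['p'].astype(int),z['d'];P=pts('top',d);r,g,b=p[...,0],p[...,1],p[...,2]
def near(x,y,R):return np.hypot(P[...,0]-x,P[...,1]-y)<R
Z=P[...,2]
print('bench',np.median(Z[near(.45,.15,.05)]))
def show(n,m):
    m=med(m);print(n,m.sum(),rect(P[m]),'mean',np.round(P[m].mean(0),4),'zmed',np.round(np.median(Z[m]),4))
show('plate',near(.52,-.27,.16)&(b>g+25)&(b>r+40))
show('caserim',near(.541,-.267,.09)&(Z>.062)&(Z<.085))
show('cover',near(.6,.277,.09)&(Z>.027)&(Z<.06))
show('lid',near(.6,.277,.1)&(r<75)&(g<75))
show('lidall',near(.6,.277,.1)&(Z>.011))
show('tray',near(.583,.262,.16)&(r>170))
show('lidred',near(.6,.277,.1)&(r>g+60))
show('handle',near(.424,-.287,.05)&(r>g+60))
for n,x,y in(('A',.407,-.036),('B',.61,-.033)): show(n,near(x,y,.1)&(Z>.085))
show('cup',near(.747,.047,.05)&(Z>.04))
for nm,(u,v) in(('lid',(232,220)),('nest',(432,270))):
    c=z['p'][v-45:v+45,u-50:u+50,::-1];globals()[nm]=cv2.resize(c,(390,350),interpolation=2)
cv2.imwrite('pics/crop1.png',np.hstack([lid,nest]))
z=np.load('pics/scene0.npz');p,d=z['p'].astype(int),z['d'];P=pts('scene',d);r,g,b=p[...,0],p[...,1],p[...,2];Z=P[...,2]
print('scene')
show('caserim',near(.541,-.267,.09)&(Z>.062)&(Z<.085))
show('cover',near(.6,.277,.09)&(Z>.027)&(Z<.06))
show('lidall',near(.6,.277,.1)&(Z>.011))
show('handle',near(.424,-.287,.05)&(r>g+60))
E
```

```text
bench -0.0002223715100234669
plate 1433 (array([ 514.2, -262.4]), array([118.6, 250.6]), -0.1187) mean [ 0.4748 -0.2379  0.0121] zmed 0.0121
caserim 341 (array([ 542.9, -267.5]), array([ 69.2, 135.8]), -0.1226) mean [ 0.5435 -0.2672  0.0682] zmed 0.0681
cover 274 (array([597.4, 276.1]), array([27.5, 77.2]), 0.0994) mean [0.5969 0.2762 0.0337] zmed 0.0336
lid 766 (array([596.1, 277.1]), array([ 66.1, 131.9]), 0.0856) mean [0.5935 0.2757 0.016 ] zmed 0.0157
lidall 1095 (array([597.1, 276.5]), array([ 67.4, 133.9]), 0.0791) mean [0.5955 0.2757 0.021 ] zmed 0.018Traceback (most recent call last):
  File "<stdin>", line 13, in <module>
  File "<stdin>", line 7, in show
  File "h.py", line 19, in med
    m=m.astype(np.uint8);n,l,st,_=cv2.connectedComponentsWithStats(m);return l==1+np.argmax(st[1:,4])
                                                                                  ~~~~~~~~~^^^^^^^^^^
    return _wrapfunc(a, 'argmax', axis=axis, out=out, **kwds)
    return bound(*args, **kwds)
ValueError: attempt to get argmax of an empty sequence
```

```bash
python3 - <<'E'
from h import *
def run(cam):
    global p
    z=np.load(f'pics/{cam}0.npz');p=z['p'];q=p.astype(int);P=pts(cam,z['d']);r,g,b=q[...,0],q[...,1],q[...,2];Z=P[...,2]
    near=lambda x,y,R:np.hypot(P[...,0]-x,P[...,1]-y)<R
    for n,m in dict(caserim=near(.541,-.267,.09)&(Z>.062)&(Z<.085),cover=near(.6,.277,.09)&(Z>.027)&(Z<.06),
      lidall=near(.6,.277,.1)&(Z>.011),tray=near(.583,.262,.16)&(r>140)&(b>140),lidred=near(.6,.277,.1)&(r>g+40),
      handle=near(.424,-.287,.05)&(r>g+40),A=near(.407,-.036,.1)&(Z>.085),B=near(.61,-.033,.1)&(Z>.085),cup=near(.747,.047,.05)&(Z>.04)).items():
        if m.any(): m=med(m);print(cam,n,m.sum(),rect(P[m]),'mean',np.round(P[m].mean(0),4),'z',np.round([Z[m].min(),np.median(Z[m]),Z[m].max()],3))
run('scene');run('top')
t=[cv2.resize(p[v-45:v+45,u-50:u+50,::-1],(390,350),interpolation=2) for u,v in((232,220),(432,270))]
cv2.imwrite('pics/crop1.png',np.hstack(t))
E
```

```text
scene caserim 334 (array([ 542.1, -267. ]), array([ 67.4, 141. ]), -0.1201) mean [ 0.5475 -0.2674  0.0674] z [0.062 0.068 0.074]
scene cover 187 (array([597.9, 275.5]), array([31.1, 77.4]), 0.0853) mean [0.6001 0.2749 0.0325] z [0.027 0.033 0.038]
scene lidall 723 (array([599.5, 275.6]), array([ 71.9, 135.2]), 0.0655) mean [0.6053 0.2706 0.0206] z [0.011 0.017 0.038]
scene tray 2350 (array([573.7, 269.2]), array([173.6, 259.3]), 0.0342) mean [0.5787 0.2562 0.0051] z [-0.005  0.004  0.034]
scene lidred 56 (array([649.1, 283.8]), array([23.1, 32. ]), -1.3683) mean [0.6521 0.2814 0.0186] z [0.01  0.019 0.029]
scene handle 73 (array([ 425.5, -291.7]), array([16.6, 30. ]), -0.1239) mean [ 0.4283 -0.2922  0.1493] z [0.137 0.15  0.154]
scene A 878 (array([408.3, -37.7]), array([ 67.3, 153.6]), 0.0741) mean [ 0.4136 -0.0395  0.0934] z [0.085 0.093 0.101]
scene B 1163 (array([612. , -36.1]), array([ 66.9, 153.6]), 0.0497) mean [ 0.6169 -0.038   0.0933] z [0.085 0.093 0.104]
scene cup 311 (array([744. ,  42.9]), array([62. , 62.8]), -0.9343) mean [0.7436 0.0433 0.0521] z [0.04  0.053 0.062]
to
[... 377 characters left out ...]
(array([581.2, 262.4]), array([149.1, 235.7]), 0.0521) mean [0.57   0.2545 0.0041] z [-0.009  0.004  0.022]
top lidred 49 (array([651.3, 281.8]), array([19.8, 21.7]), -1.4651) mean [0.6512 0.2819 0.0195] z [0.011 0.02  0.029]
top handle 81 (array([ 422.3, -305.2]), array([27.3, 46.3]), 1.4256) mean [ 0.4241 -0.2914  0.1488] z [0.005 0.153 0.159]
top A 1522 (array([407.8, -38. ]), array([ 63.3, 149.6]), 0.0725) mean [ 0.4064 -0.0376  0.0941] z [0.085 0.094 0.106]
top B 1426 (array([611.8, -35.8]), array([ 65.2, 153.3]), 0.0429) mean [ 0.6091 -0.0357  0.094 ] z [0.085 0.094 0.109]
top cup 197 (array([743.6,  43. ]), array([62.4, 62.9]), 1.0697) mean [0.7487 0.0423 0.0543] z [0.04  0.056 0.069]
```

View pics/crop1.png

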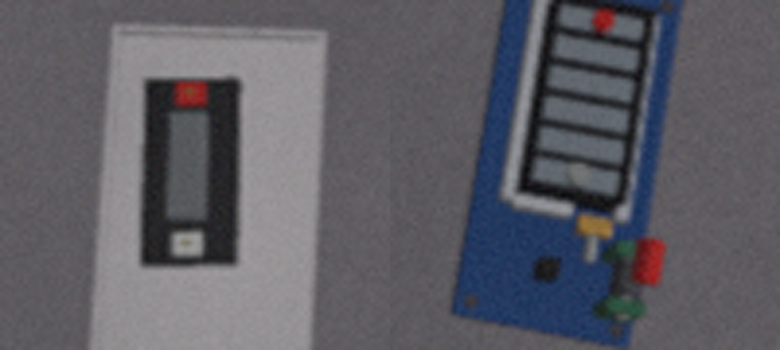

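The crop confirms the black lid, red terminal on the far side, and the case's red post also on the far side. Next I'll pinch the handle and swing it most of the way.

```bash
cat >> h.py <<'E'
NA=-0.121; EX=np.array([np.cos(NA),np.sin(NA),0]);EY=np.array([-np.sin(NA),np.cos(NA),0]);EZ=np.array([0,0,1.])
NO=np.array([.5433,-.2668,0]); HG=NO-.115*EX-.045*EY+.05*EZ
def handle(a): return HG+.095*(np.cos(a)*EY+np.sin(a)*EZ)
def best(pos,ang):
    q0=np.array(env.sense()['joint_positions']);c=[]
    for k in(0,np.pi):
        q=solver.inverse_kinematics(pos,down(ang+k))
        if q is not None: c.append((abs(np.array(q)-q0).max(),k,q))
    c=sorted(c,key=lambda t:t[0]); print([(round(x[0],2),round(float(x[1]),2),np.round(x[2],2).tolist()) for x in c]); return down(ang+c[0][1])
def st(m=''):
    s=env.sense();print(m,'t',round(s['t'],2),np.round(s['ee_pos'],4),'F',np.round(s['wrist_force'],1),'w',round(s['gripper_width'],4),'g',np.round(s['grasp_force'],1))
E
python3 - <<'E'
from h import *
h=handle(1.49);print(HG,h)
R=best(h+[0,0,.09],NA)
env.reach(h+[0,0,.09],R);st()
env.movel(h+[0,0,-.015],rate=.12);st()
effector.grasp(10);st('grip')
for a in np.arange(1.3,.4,-.2): env.movel(handle(a)+[0,0,-.012],rate=.1);st(round(a,2))
snap('scene','s1');print([(np.round(r['at'],3),r['score']) for r in tip_of('scene','clamp_grip')[:2]])
E
```

```text
[ 0.42370911 -0.29758991  0.05      ] [ 0.42463459 -0.28997867  0.14469009]
[(np.float64(0.38), 0.0, [0.84, 0.24, -0.35, 1.89, 0.1, 1.02, 0.32]), (np.float64(2.62), 3.14, [0.36, 0.21, 0.21, 1.92, -0.05, 1.01, -2.68])]
 t 2.3 [ 0.424  -0.2917  0.2346] F [-0.4  0.1  0.3] w 0.0924 g 0.0
 t 3.33 [ 0.4251 -0.2903  0.1303] F [-0.1 -0.7  0.8] w 0.0919 g 0.0
grip t 4.31 [ 0.4243 -0.2899  0.1296] F [-0.6  0.6  1.8] w 0.0278 g 10.0
1.3 t 4.63 [ 0.4264 -0.2716  0.1287] F [ 1.6  0.6 -9.9] w 0.028 g 10.0
1.1 t 4.97 [ 0.4286 -0.2542  0.1225] F [-0.5 -0.4 -4.1] w 0.0276 g 10.0
0.9 t 5.32 [ 0.4305 -0.2384  0.1124] F [-2.5  1.8 -1.1] w 0.028 g 10.0
0.7 t 5.66 [ 0.4322 -0.225   0.0991] F [-3.5  3.9 -0.5] w 0.0278 g 10.0
0.5 t 6.0 [ 0.4335 -0.2146  0.0835] F [-3.5  2.2 -1.4] w 0.0277 g 10.0
[(array([ 0.433, -0.217,  0.098]), 0.53)]
```

```bash
python3 - <<'E'
from h import *
effector.release();p=env.sense()['ee_pos'];env.movel(p+[0,0,.065],rate=.2);effector.grasp(5);st('closed')
for a in(.5,.3,.15,.05,0,-.03):
    env.movel(handle(a)+[0,0,.009],rate=.08);st(a)
p,d=snap('scene','s2');print([(np.round(r['at'],3),r['score']) for r in tip_of('scene','clamp_grip')[:2]])
P=env.sense()['ee_pos'].copy()
while env.sense()['wrist_force'][2]<22 and P[2]>.05: P[2]-=.002;env.movel(P,rate=.03);st('press')
env.movel(P+[0,0,.12],rate=.2)
effector.release()
for c in('top','scene'):
    p,d=snap(c,c+'3');r,g=p[...,0].astype(int),p[...,1].astype(int);W=pts(c,d)
    m=(np.hypot(W[...,0]-.434,W[...,1]+.21)<.05)&(r>g+40)
    if m.any(): print(c,rect(W[m]),np.round(np.percentile(W[m][:,2],[5,50,95]),3))
    m=(np.hypot(W[...,0]-.543,W[...,1]+.267)<.09)&(W[...,2]>.062)&(W[...,2]<.085)
    if m.any(): print(c,'rim',rect(W[med(m)]))
st()
u,v=map(int,pix('scene',[.45,-.22,.05]));p=np.load('pics/scene3.npz')['p'];cv2.imwrite('pics/crop3.png',cv2.resize(p[v-60:v+60,u-70:u+90,::-1],(640,480),interpolation=2))
E
```

```text
closed t 8.95 [ 0.4338 -0.2148  0.1485] F [ 0.1 -0.2 -0.4] w 0.0006 g 0.0
0.5 t 9.65 [ 0.4338 -0.2151  0.1045] F [-0.6 -0.1 -0.4] w 0.0005 g 0.0
0.3 t 10.03 [ 0.4344 -0.2074  0.0868] F [-0.2  0.  -0.5] w 0.0006 g 0.0
0.15 t 10.36 [ 0.4347 -0.2043  0.0729] F [0.1 0.2 0.5] w 0.0006 g 0.0
0.05 t 10.62 [ 0.4348 -0.2034  0.0636] F [ 0.3 -0.4 -0. ] w 0.0006 g 0.0
0 t 10.88 [ 0.4357 -0.2035  0.0593] F [ 0.2 -0.5  1.7] w 0.0005 g 1.1
-0.03 t 11.12 [ 0.4359 -0.2036  0.0584] F [-4.2  1.7 24.5] w 0.0006 g 12.3
[(array([ 0.437, -0.203,  0.047]), 0.61), (array([ 0.546, -0.268, -0.002]), 0.4)]
top (array([ 422.3, -194.8]), array([17.6, 55.4]), -0.4873) [0.049 0.058 0.063]
top rim (array([ 598.5, -274. ]), array([26. , 67.4]), 1.392)
scene (array([ 435.5, -203.7]), array([16.2, 31.5]), -0.0822) [0.047 0.056 0.06 ]
scene rim (array([ 543.2, -267.1]), array([ 67.3, 138.3]), -0.1204)
 t 13.46 [ 0.4359 -0.2036  0.1783] F [-0.9 -0.   0.6] w 0.0916 g 0.0
```

View pics/crop3.png

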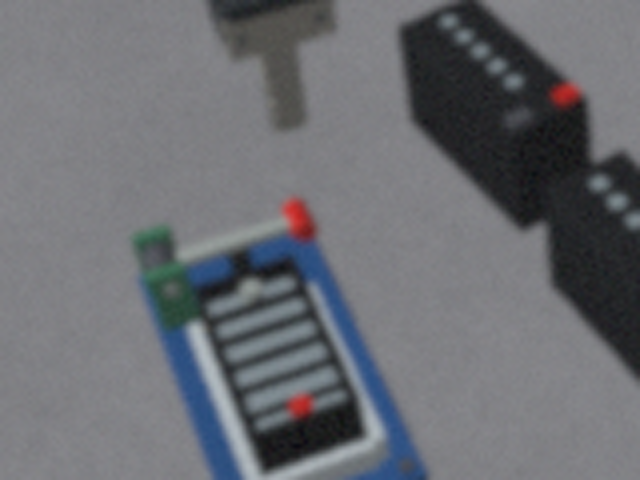

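The lever lies level against its stop, which took 24 N of push. The case is unmoved. Next is the lid.

```bash
python3 - <<'E'
from h import *
LA=.087;L=np.array([.5973,.2763,0]);p=env.sense()['ee_pos']
env.movel(p+[0,0,.08],rate=.25)
print('lid');R=best(L+[0,0,.25],LA+np.pi/2)
print('case');best(NO+[0,0,.25],NA+np.pi/2)
env.reach(L+[0,0,.25],R);st()
env.movel(L+[0,0,.07],rate=.2);env.movel(L+[0,0,.0195],rate=.06);st('down')
effector.grasp(25);st('grip')
q=env.sense()['ee_pos'];env.movel(q+[0,0,.05],rate=.08);st('up');print(env.sense()['tcp_rot'].round(3))
env.movel(env.sense()['ee_pos']+[0,0,.16],rate=.2);st('high')
p,d=snap('scene','s4');W=pts('scene',d)
cv2.imwrite('pics/crop4.png',cv2.resize(p[100:340,200:520,::-1],(640,480)))
E
```

```text
lid
[(np.float64(0.61), 0.0, [0.12, 0.64, -0.93, 1.5, 0.52, 1.26, 0.79]), (np.float64(2.35), 3.14, [-0.13, 0.51, -0.51, 1.52, 0.26, 1.18, -2.17])]
case
[(np.float64(1.47), 0.0, [0.83, 0.43, -0.57, 1.65, 0.25, 1.14, 1.65]), (np.float64(1.53), 3.14, [0.53, 0.37, -0.17, 1.67, 0.07, 1.11, -1.35])]
 t 15.77 [0.5981 0.2744 0.2499] F [ 0.6 -0.3 -0.3] w 0.0918 g 0.0
down t 17.81 [0.5975 0.2765 0.0198] F [ 0.3  0.7 -1. ] w 0.0918 g 0.0
grip t 18.82 [0.5972 0.2766 0.0195] F [ 0.1  1.  -0.6] w 0.0261 g 25.0
up t 19.59 [0.5971 0.2762 0.0694] F [ 0.1 -0.7 -0.9] w 0.0258 g 25.0
[[-0.996 -0.087 -0.   ]
 [-0.087  0.996 -0.   ]
 [ 0.    -0.    -1.   ]]
high t 20.54 [0.5965 0.2756 0.2279] F [-0.7 -0.4 -1.5] w 0.0258 g 25.0
```

View pics/crop4.png

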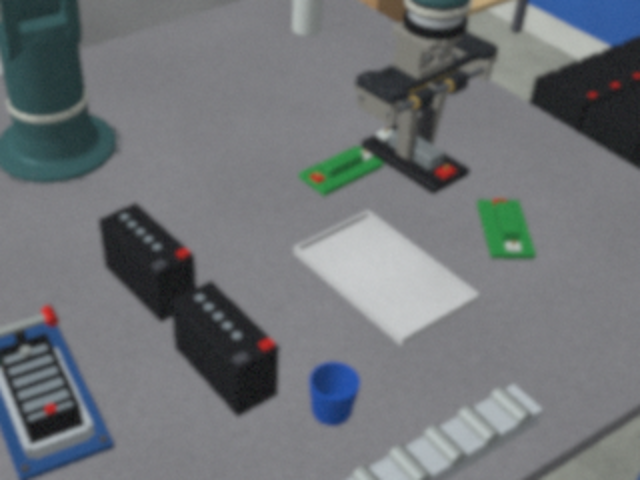

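The lid is held level, red end towards the far side. Now I carry it over the batteries, stop high above the case and measure.

```bash
cat > m.py <<'E'
from h import *
def meas(n,zb):
    for c in('scene','top'):
        p,d=snap(c,c+n);r,g,b=[p[...,i].astype(int) for i in range(3)];W=pts(c,d);e=env.sense()['ee_pos'];Z=W[...,2]
        rel=(W-e)@np.stack([EX,EY,EZ],1);box=(abs(rel[...,0])<.1)&(abs(rel[...,1])<.06)
        for k,m in dict(plate=box&(abs(Z-zb-.012)<.006)&(np.maximum(np.maximum(r,g),b)<70),red=box&(r>g+45)&(Z>zb+.005),white=box&(Z>zb+.008)&(Z<zb+.024)&(np.minimum(r,b)>130)&(abs(rel[...,0]+.054)<.02)).items():
            if m.sum()>8:
                m=med(m);q=rel[m];print(c,k,m.sum(),'x',(np.percentile(q[:,0],[2,50,98])*1e3).round(1),'y',(np.percentile(q[:,1],[2,50,98])*1e3).round(1),'z',(np.percentile(Z[m],[5,50,95])*1e3).round(1),rect(W[m]))
        print(c,[(np.round((np.array(x['at'])-e)@np.stack([EX,EY,EZ],1),4),round(x['score'],2)) for x in tip_of(c,'lid') if np.linalg.norm(np.array(x['at'])-e)<.1])
E
python3 - <<'E'
from m import *
R=down(NA+np.pi/2)
print(solver.inverse_kinematics(NO+[0,0,.22],R))
env.movel(NO+[0,0,.225],frame=R,rate=.18);st('over')
env.movel(NO+[0,0,.16],rate=.1);env.pause(.3);st()
print((env.sense()['ee_pos']-NO)@np.stack([EX,EY,EZ],1),env.sense()['tcp_rot'].round(3).tolist())
meas('5',.145)
E
```

```text
[ 1.04547108  0.56127271 -0.89876763  1.66920833  0.47500743  1.14510565
  1.46954854]
over t 23.77 [ 0.5434 -0.2662  0.2251] F [-0.1  0.2 -1.9] w 0.0256 g 25.0
 t 24.88 [ 0.5435 -0.267   0.1605] F [-0.7  0.7 -1.1] w 0.0261 g 25.0
[ 2.19633490e-04 -1.38038748e-04  1.60487052e-01] [[-0.993, 0.121, 0.001], [0.121, 0.993, -0.001], [-0.001, -0.0, -1.0]]
scene plate 460 x [-46.7  39.2  68.8] y [-34.4 -17.   29.3] z [153.  156.4 159. ] (array([ 547.8, -269. ]), array([ 66. , 132.9]), -0.1461)
scene red 78 x [41.8 56.5 63.5] y [-12.8  -1.9  10.3] z [155.8 160.4 166.1] (array([ 595.7, -274.3]), array([22. , 24.4]), 1.4108)
scene white 10 x [-63.6 -55.9 -52.2] y [1.8 5.2 9.1] z [158.6 161.4 162.3] (array([ 486.8, -254. ]), array([ 5. , 13.6]), -0.4145)
scene [(array([ 0.0019, -0.0008, -0.0174]), 0.67)]
top plate 440 x [-65.4 -38.8  -6.8] y [-34.1   8.   31.3] z [152.3 156.7 161.4] (array([ 509. , -264.8]), array([64.4, 68. ]), 1.4419)
top white 39 x [-60.6 -54.  -46.1] y [-10.2  -0.9   5.8] z [156.2 162.2 165.6] (array([ 489.7, -262.7]), array([14.6, 17.6]), 1.3552)
top [(array([ 0.0004, -0.0017, -0.0144]), 0.9)]
```

```bash
python3 - <<'E'
from m import *
R=down(NA+np.pi/2)
env.movel(NO+[0,0,.115],frame=R,rate=.1);env.movel(NO+[0,0,.0955],frame=R,rate=.03);env.pause(.5);st()
print((env.sense()['ee_pos']-NO)@np.stack([EX,EY,EZ],1),env.sense()['tcp_rot'].round(3).tolist())
meas('6',.080)
p=np.load('pics/scene6.npz')['p'];u,v=map(int,pix('scene',[.543,-.267,.07]));cv2.imwrite('pics/crop6.png',cv2.resize(p[v-60:v+60,u-80:u+80,::-1],(800,600),interpolation=2))
E
```

```text
t 26.98 [ 0.5433 -0.2668  0.0955] F [ 0.5 -0.7 -2. ] w 0.0258 g 25.0
[-2.47927527e-05 -2.06189637e-05  9.55169345e-02] [[-0.993, 0.121, -0.0], [0.121, 0.993, -0.0], [0.0, -0.0, -1.0]]
scene plate 430 x [-53.5  35.8  68.4] y [-34.7 -19.1  27.9] z [87.6 91.4 94.4] (array([ 545.3, -270.5]), array([ 63.7, 135.5]), -0.111)
scene red 72 x [41.6 55.6 64.6] y [-12.5  -1.6  10.2] z [90.8 95.5 99.9] (array([ 594.4, -273.6]), array([24.3, 26.1]), -0.0936)
scene white 20 x [-63.6 -54.3 -49.1] y [-6.9  2.   9.7] z [ 93.4  97.2 100.7] (array([ 486.3, -258.6]), array([14.9, 17.8]), -0.326)
scene [(array([ 0.0015,  0.    , -0.0158]), 0.85)]
top plate 384 x [-65.5 -39.1  -7.5] y [-33.8   2.1  30.4] z [87.4 92.  96.4] (array([ 508.5, -264.8]), array([63.5, 67.5]), 1.4587)
top white 39 x [-60.2 -53.7 -46.2] y [-9.9 -1.9  6.5] z [ 92.2  96.3 100.7] (array([ 490.4, -262.4]), array([15.1, 16.5]), 1.5267)
top [(array([ 0.0019, -0.0025, -0.0161]), 0.78)]
```

View pics/crop6.png

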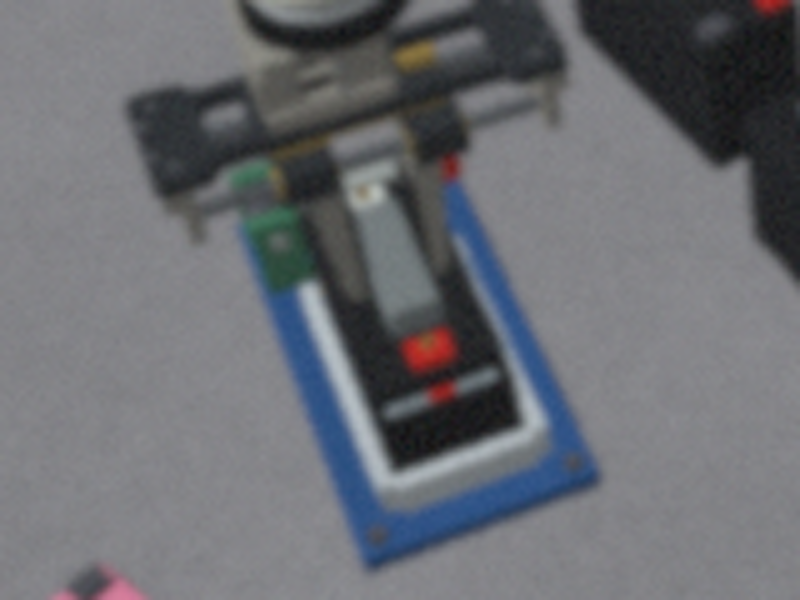

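```bash
python3 - <<'E'
from m import *
env.movel(NO-.0008*EX+[0,0,.0951],rate=.02);env.pause(.5);st()
print(np.abs(env.sense()['joint_velocities']).max());print(workorder.finish_job())
E
```

```text
t 27.93 [ 0.5425 -0.2667  0.0951] F [-0.2  0.8 -0.6] w 0.0256 g 25.0
0.001862964038732864
the job is handed in; nothing more can be done
None
```

I shut the clamp lever against its stop and handed the job in at 27.9 s with the lid still gripped. The lid is level about 1 cm above the case, lined up to within about 2 mm by camera, with its red terminal on the red-post end.

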